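# Shut the square pellet hopper's gate before refilling

## Task

Two empty pellet hoppers, one square and one round, stand on the bench with their slide gates pulled open. Push the square hopper's gate fully shut, until its spring catch snaps in behind the gate, so that it can be refilled; leave the round hopper's gate open as it is.

Things in the scene. Friction and masses are not known exactly. Their poses are not given: they have to be found in the camera images.
- square_tab (a point): Centre of the upright dark steel tab, 40 mm wide (x), 8 thick (y), 45 tall (z up; top 122 mm above the bench), at the outer end of the flat gate of the hopper with the SQUARE grey funnel (110 mm wide, rim 200 mm high). The gate shuts along the tab's own +y, towards the funnel: push the tab's outer (-y) face. Behind that face the deck, 70 mm high, is clear. Gate shut, the funnel is 62 mm past it.
- square_gate (a joint): How far the square hopper's gate is open, in m: 0 = shut against a hard stop, 0.07 = fully open. The gate is a steel plate 100 x 170 mm, its top 77 mm above the bench; about 6 N of friction all the way, and it stays where it is left.
- square_catch (a joint): Spring plunger on the deck at the tab's +x side, dark steel with a round knob. In m: 0.008 = held back by the side of the open gate; 0 = sprung in behind the gate's outer end, locking it. It snaps in by itself (2 to 4 N) once the gate is within 6 mm of shut. Its nose, 84 mm high, stays 42 mm or more to the side of the tab's middle and need not be touched.
- round_tab (a point): Centre of the like tab on the gate of the other hopper, whose grey funnel is ROUND (110 mm across); same stand, sizes, heights and axes. Not to be moved.

How it is judged:
By the outcome, as a careful person would: the job done as asked, in the order asked, and still so for the second after the job is handed in, with the robot touching nothing.
It also fails if it takes over 32 s, if anything falls off the work surface, if the arm or the gripper's body presses on something with over 40 N, if the wrist force passes 120 N, or if a joint passes its speed limit or range.

## Robot

A 7-joint arm with a two-finger parallel gripper is mounted at the origin on the work surface. World frame = base frame: x ahead of the robot, y to its left, z up, the work surface at z = 0. Lengths are in m, angles in degrees, forces in N, time in s.
With the tool pointing down it reaches from about 0.425 to 0.875 m from the base axis. Payload 4.7 kg.
Tool frame: the origin (TCP) lies on the mounting face of the last link; the fingertips stand 182 mm ahead of it and the grasp point (between the pads) lies 164 mm ahead of it; z points along the fingers, y is the line along which they close (so a half turn about z gives the same grasp; the last joint's range is limited). The gripper opens to 87 mm and grips with 3 to 60 N. Pads are 19 mm wide; open, the fingers measure 117 mm over their backs; the gripper's body (75 mm by 190 mm) begins 51 mm behind the grasp point.
Start: joints at [77.355, 18.392, -4.016, 83.108, 1.295, 78.541, -3.26], TCP at [0.151, -0.632, 0.405] pointing down, gripper open.
Joint ranges: [-163.93, 163.93], [-17.29, 119.83], [-79.2, 71.16], [3.27, 140.29], [-89.18, 269.18], [5.43, 117.66], [-154.24, 154.24]. Speed limits (degrees/s): [147.25, 147.25, 180, 180, 180, 180, 180].

## Interface

Orientations are given as [roll, pitch, yaw] about the fixed x, y, z axes, in that order (R = Rz(yaw) Ry(pitch) Rx(roll)).
In Python, from cell import env gives the robot as it stands.
- The arm moves only by the tool servo_tool, never from a script. Its argument "plan" is a list of rows, each an object with "xyz": the shift along the tool's x, y, z in cm, a list of three; "twist": the turn, a rotation vector about the tool's x, y, z in degrees, a list of three; "jaw": the closure, from 0 (fully open) to 1 (shut). In form: [{"xyz": [x, y, z], "twist": [wx, wy, wz], "jaw": jaw}, ...]. A call has 1 to 10 rows; each row is the pose to reach, as a shift and turn from the pose commanded when the call began, along the tool's axes at that moment; what a row does not reach only later rows make up. A row lasts 1/12 s, in which the tool goes at most 41.7 mm and 7.16 degrees, less where a joint would pass 70% of its speed; a pose out of reach is approached as far as the arm can. A call with a gripper value outside its range is refused whole. The fingers move at their own pace and stop on an object; "newtons" is the grip in N (left out, the last holds). Time passes only in rows, so rows that repeat a pose let the fingers close. It gives the time, the measured TCP pose, the force, the opening and the grip force at its end, in the units of the state.
- env.get_obs(): the state, without advancing time (a new reading comes with each control period).
- env.read_camera(name): name is "scene" or "top" or "wrist"; returns a dict with "img" (400x640x3 uint8, red, green, blue), "camera_matrix" (3x3 intrinsics, pixels), "k1" (the pictures are not rectified: a ray, as slopes to the right and down, at radius r is drawn at 1 + k1 r^2 times it, then the intrinsics apply), "R" (3x3) and "t" (3): a world point X has camera coordinates R X + t. Camera axes: x right, y down, z forward; pixel columns grow to the right and rows downward; lengths in m; the calibration is good to about 2 mm. A picture is of the moment at which its call begins. There is no depth.
- env.sign_off(): hands the job in; it is judged then, once.
The state is a dict: "time_s": time; "qpos": joint angles; "joint_velocities": joint speeds; "effort": joint torques, N m; "tool_pos": TCP position; "tool_rot": TCP orientation; "force": force on the tool from outside, world axes, zero at the start; "wrist_torque": the same for the moment, N m; "grip_width": finger opening in m; "grasp_force": force on a finger pad.
Only numpy, scipy, OpenCV 4.12 (cv2) and the standard library are available. Lean on these libraries where they do the work, as an engineer would, in place of code of your own. Each camera call takes 0.05 s, during which the arm holds its last target. There are 200 camera calls.

## Working session

There is one attempt and no reset: what is moved stays moved. The work goes in short steps, Python scripts to look and compute and a tool call to move; the robot and the scene stay as the last step left them, time stands still between calls to the robot, and variables do not carry over. Pictures are saved under pics/ and viewed, at most 10 in all, crops included, and the job is handed in when it is done.

Besides the shell and the picture viewer there is one more tool, called after "Request:" by a JSON object that holds its "method" and its "body". servo_tool: Moves the arm, as the interface text tells. Its arguments: {"type":"object","properties":{"plan":{"type":"array","items":{"type":"object","properties":{"xyz":{"type":"array","items":{"type":"number"}},"twist":{"type":"array","items":{"type":"number"}},"jaw":{"type":"number"}}}},"newtons":{"type":"number"}},"required":["plan"]}

```bash
mkdir -p pics; cat > h.py <<'E'
import numpy as np, cv2
from cell import env
def shot(n,f):
    c=env.read_camera(n); cv2.imwrite(f'pics/{f}.png',c['img'][:,:,::-1]); np.savez(f'pics/{f}.npz',**{k:np.array(c[k]) for k in('camera_matrix','k1','R','t')}); return c
def ray(f,u,v):
    c=np.load(f'pics/{f}.npz'); K=c['camera_matrix']; k=float(c['k1'])
    d=cv2.undistortPoints(np.array([[[u,v]]],float),K,np.array([k,0,0,0]))[0,0]
    R=c['R']; return -R.T@c['t'], R.T@np.array([d[0],d[1],1])
def plane(f,u,v,z):
    o,d=ray(f,u,v); return o+d*(z-o[2])/d[2]
E
python3 - <<'E'
from h import *
a=shot('scene','s1')['img'];b=shot('top','t1')['img']
print(env.get_obs()['tool_pos'],env.get_obs()['tool_rot'])
E
```

```text
[ 0.1511735  -0.63200391  0.40376346] [-1.79901949e+02  5.50381113e-03  1.34564747e+01]
```

View pics/s1.png

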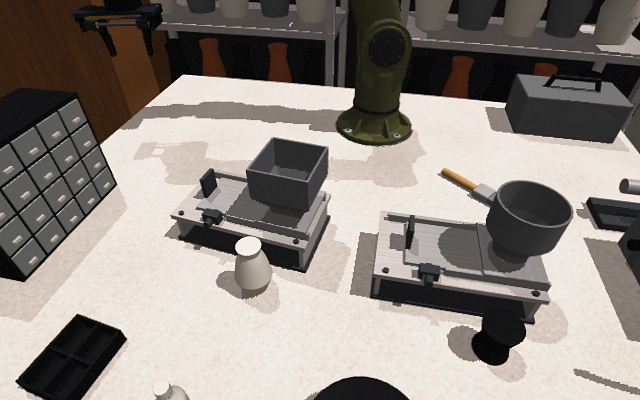

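View pics/t1.png

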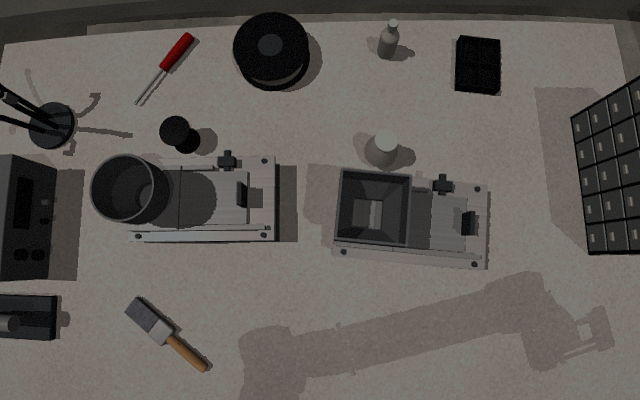

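The scene view shows the square hopper's tab at about (208,183). In the top view its tab is at about (468,222), with the funnel to its left and the catch at (442,185).

```bash
python3 - <<'E'
from h import *
a=cv2.imread('pics/t1.png')[170:275,325:500]; b=cv2.imread('pics/s1.png')[130:270,165:340]
a=cv2.convertScaleAbs(a,alpha=2)
cv2.imwrite('pics/c1.png',np.vstack([cv2.resize(a,None,fx=4.2,fy=2.8*1,interpolation=2)[:, :735][:290],cv2.resize(b,(735,300))[:, :]]))
cv2.imwrite('pics/c1.png',cv2.resize(a,None,fx=4.5,fy=4.5,interpolation=cv2.INTER_CUBIC))
for p in [(468,222)]: print(plane('t1',*p,.122),plane('t1',*p,.077))
for p in [(343,250),(473,266),(478,188),(448,262)]: print(plane('t1',*p,.07))
print(plane('s1',208,172,.122))
E
```

```text
[ 0.47655663 -0.29235768  0.122     ] [ 0.48009146 -0.30928466  0.077     ]
[ 0.43480172 -0.07830775  0.07      ]
[ 0.39993333 -0.31529066  0.07      ]
[ 0.54426409 -0.33639712  0.07      ]
[ 0.40855062 -0.26936951  0.07      ]
[ 0.46842899 -0.29872031  0.122     ]
```

View pics/c1.png

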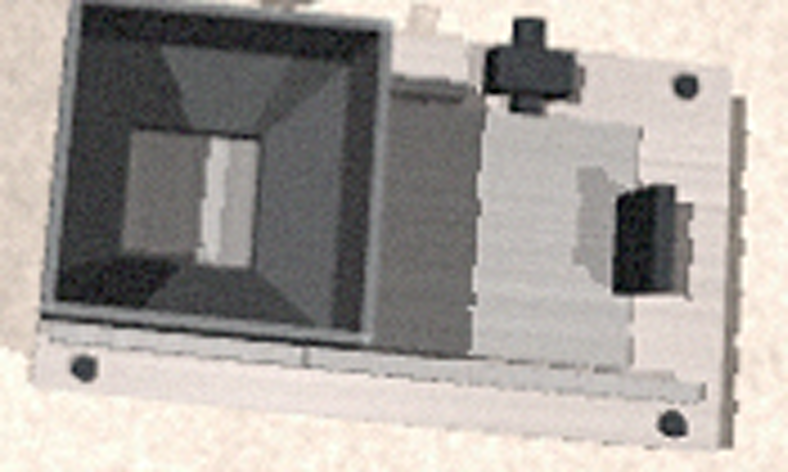

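The tab's top face spans crop x 650–675, y 185–295, so its centre is at about full pixel (472,223). The stand's screw holes give the yaw.

```bash
cat >> h.py <<'E'
from scipy.spatial.transform import Rotation as Ro
def rel(xyz,yaw):
    o=env.get_obs(); R=Ro.from_euler('xyz',o['tool_rot'],degrees=True); T=Ro.from_euler('xyz',[180,0,yaw],degrees=True)
    return np.round(R.inv().apply(np.array(xyz)-o['tool_pos'])*100,1), np.round((R.inv()*T).as_rotvec(degrees=True),1)
E
python3 - <<'E'
from h import *
f=lambda x,y,z:plane('t1',325+x/4.5,170+y/4.5,z)
c=f(661,240,.122); print('tab',c,[f(*p,.122)[:2] for p in((676,185),(664,295),(657,190),(647,293))])
print('cab',plane('t1',588,253,0),plane('t1',572,118,.0))
y=np.radians(81.7); d=np.array([np.cos(y),np.sin(y)])
print('d',d)
p=c[:2]-d*.07; print('pre',p)
print(rel([.28,-.44,.405],13.5),rel([*p,.405],81.7))
E
```

```text
tab [ 0.474095   -0.29898403  0.122     ] [array([ 0.49501494, -0.30655865]), array([ 0.45319994, -0.2985119 ]), array([ 0.49327141, -0.29896357]), array([ 0.45413553, -0.29198926])]
cab [ 0.4143036  -0.59145188  0.        ] [ 0.70856024 -0.5953817   0.        ]
d [0.1443562  0.98952579]
pre [ 0.46399007 -0.36825084]
(array([ 17. , -15.7,  -0.1]), array([-0.1,  0. , -0. ])) (array([ 36.6, -18.4,  -0.1]), array([ -0.1,  -0.1, -68.2]))
```

Request:
{"method": "servo_tool", "body": {"plan": [{"xyz":[4,-4,0],"twist":[0,0,-6],"jaw":1},{"xyz":[7,-7,0],"twist":[0,0,-13],"jaw":1},{"xyz":[10,-10,0],"twist":[0,0,-20],"jaw":1},{"xyz":[13,-13,0],"twist":[0,0,-27],"jaw":1},{"xyz":[16,-15,0],"twist":[0,0,-34],"jaw":1},{"xyz":[20,-16,0],"twist":[0,0,-41],"jaw":1},{"xyz":[24,-16.5,0],"twist":[0,0,-48],"jaw":1},{"xyz":[28,-17.5,0],"twist":[0,0,-55],"jaw":1},{"xyz":[32,-18,0],"twist":[0,0,-62],"jaw":1},{"xyz":[36.5,-18.5,0],"twist":[0,0,-68],"jaw":1}]}}

```text
time_s: 0.93
tool_pos: [0.4547, -0.3694, 0.4048]
tool_rot: [-180.0, 0.0, 81.8]
force: [0.5, -0.8, 0.4]
grip_width: 0.0283
grasp_force: 0.0
```

Request:
{"method": "servo_tool", "body": {"plan": [{"xyz":[0,0,0],"twist":[0,0,0],"jaw":1},{"xyz":[0,0,0],"twist":[0,0,0],"jaw":1},{"xyz":[0,0,0],"twist":[0,0,0],"jaw":1}]}}

```text
time_s: 1.18
tool_pos: [0.4529, -0.3712, 0.404]
tool_rot: [-179.9, -0.0, 81.4]
force: [-1.5, -0.5, -0.0]
grip_width: 0.0082
grasp_force: 0.0
```

```bash
python3 - <<'E'
from h import *
shot('wrist','w1'); o=env.get_obs(); print(o['time_s'],o['tool_pos'],o['tool_rot'],o['force'],o['grip_width'])
E
```

```text
1.2333 [ 0.45216552 -0.37189277  0.40421656] [-1.79908986e+02  2.16092839e-02  8.13096622e+01] [-0.50325424 -0.83420085 -0.54552345] 0.005186776440539465
```

View pics/w1.png

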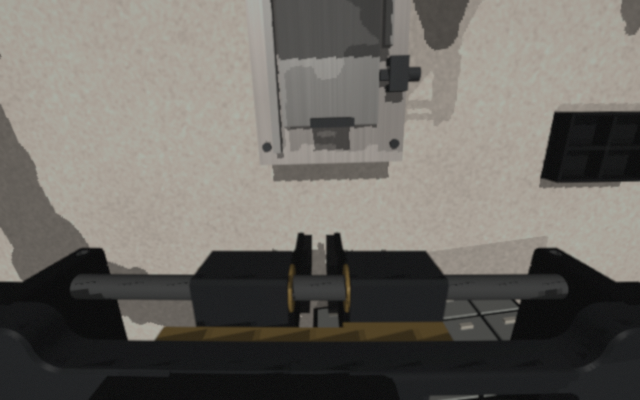

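The wrist view shows the tab's top edge at pixels (311–354, 121), with the catch at (398,74). The stand is square to the image, and the closed fingers are at x≈320.

```bash
python3 - <<'E'
from h import *
for p in((311,121),(354,121),(332,124)): print(plane('w1',*p,.122))
q=[plane('w1',*p,.07) for p in((267,147),(394,144))]; print(q,np.degrees(np.arctan2(*(q[1]-q[0])[[1,0]])))
o=env.get_obs();print(o['tool_pos'],o['tool_rot'])
print(rel([.464,-.368,.405],81.6),rel([.474,-.299,.405],81.6))
E
```

```text
[ 0.45636366 -0.29489568  0.122     ]
[ 0.49448012 -0.30065572  0.122     ]
[ 0.47462109 -0.30030017  0.122     ]
[array([ 0.40218721, -0.31646395,  0.07      ]), array([ 0.54112869, -0.33415019,  0.07      ])] -7.2543252690406765
[ 0.45216552 -0.37189277  0.40421656] [-1.79908986e+02  2.16092839e-02  8.13096622e+01]
(array([ 0.6,  1.1, -0.1]), array([-0.1,  0. , -0.3])) (array([ 7.5,  1.1, -0.1]), array([-0.1,  0. , -0.3]))
```

Request:
{"method": "servo_tool", "body": {"plan": [{"xyz":[0,1.1,3.5],"twist":[0,0,0.5],"jaw":1},{"xyz":[0,1.1,7],"twist":[0,0,0.5],"jaw":1},{"xyz":[0,1.1,10.5],"twist":[0,0,0.5],"jaw":1},{"xyz":[0,1.1,13],"twist":[0,0,0.5],"jaw":1},{"xyz":[0,1.1,13],"twist":[0,0,0.5],"jaw":1},{"xyz":[1.5,1.1,13],"twist":[0,0,0.5],"jaw":1},{"xyz":[3,1.1,13],"twist":[0,0,0.5],"jaw":1},{"xyz":[4,1.1,13],"twist":[0,0,0.5],"jaw":1},{"xyz":[4,1.1,13],"twist":[0,0,0.5],"jaw":1},{"xyz":[4,1.1,13],"twist":[0,0,0.5],"jaw":1}]}}

```text
time_s: 2.07
tool_pos: [0.4712, -0.3318, 0.2767]
tool_rot: [179.8, 0.1, 81.1]
force: [0.1, 0.2, -0.4]
grip_width: 0.0005
grasp_force: 0.0
```

```bash
python3 - <<'E'
from h import *
shot('wrist','w2'); o=env.get_obs(); print(o['time_s'],o['tool_pos'],o['tool_rot'],o['force'],o['grip_width'])
print(rel([.475,-.299,.272],82))
E
```

```text
2.1167 [ 0.47066612 -0.33278615  0.27630294] [1.79884797e+02 1.22513191e-01 8.10145753e+01] [ 0.27405046 -0.4590278   0.27445283] 0.00024973687216780507
(array([ 3.4, -0.1,  0.4]), array([ 0.1,  0.1, -1. ]))
```

View pics/w2.png

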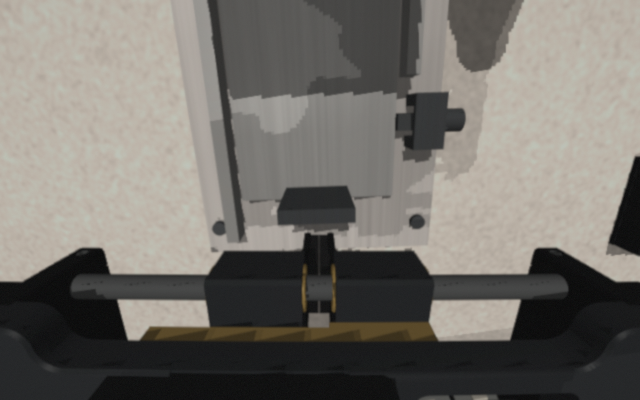

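The fingers are centred behind the tab (tab x 279–355, fingers at 319) with about 2 cm still to go. I'll push slowly.

Request:
{"method": "servo_tool", "body": {"plan": [{"xyz":[0.8,0,0.2],"twist":[0,0,-0.8],"jaw":1},{"xyz":[1.6,0,0.3],"twist":[0,0,-0.8],"jaw":1},{"xyz":[2.3,0,0.3],"twist":[0,0,-0.8],"jaw":1},{"xyz":[3,0,0.3],"twist":[0,0,-0.8],"jaw":1},{"xyz":[3.7,0,0.3],"twist":[0,0,-0.8],"jaw":1},{"xyz":[4.4,0,0.3],"twist":[0,0,-0.8],"jaw":1},{"xyz":[5.1,0,0.3],"twist":[0,0,-0.8],"jaw":1},{"xyz":[5.8,0,0.3],"twist":[0,0,-0.8],"jaw":1},{"xyz":[6,0,0.3],"twist":[0,0,-0.8],"jaw":1}]}}

```text
time_s: 2.87
tool_pos: [0.4782, -0.2751, 0.2715]
tool_rot: [-179.8, 0.2, 81.7]
force: [-4.2, -7.0, 0.3]
grip_width: 0.0003
grasp_force: 3.9
```

Request:
{"method": "servo_tool", "body": {"plan": [{"xyz":[0.4,0,0],"twist":[0,0,0],"jaw":1},{"xyz":[0.8,0,0],"twist":[0,0,0],"jaw":1},{"xyz":[1.2,0,0],"twist":[0,0,0],"jaw":1},{"xyz":[1.6,0,0],"twist":[0,0,0],"jaw":1},{"xyz":[1.8,0,0],"twist":[0,0,0],"jaw":1},{"xyz":[1.8,0,0],"twist":[0,0,0],"jaw":1},{"xyz":[1.8,0,0],"twist":[0,0,0],"jaw":1}]}}

```text
time_s: 3.45
tool_pos: [0.4809, -0.2572, 0.2714]
tool_rot: [-179.8, 0.2, 81.7]
force: [-3.1, -3.9, 1.3]
grip_width: 0.0003
grasp_force: 2.4
```

```bash
python3 - <<'E'
from h import *
shot('wrist','w3'); o=env.get_obs(); print(o['time_s'],o['tool_pos'],o['tool_rot'],o['force'])
E
```

```text
3.5 [ 0.48092343 -0.25714329  0.27140654] [-1.79846249e+02  1.50947063e-01  8.16879952e+01] [-3.62382513 -5.25157153 -0.04509057]
```

View pics/w3.png

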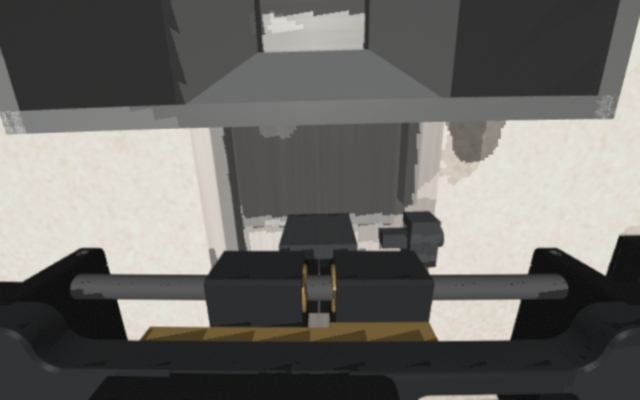

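The gate's outer end is at row ~220 and the catch nose is at (390,237). It looks sprung or close to it. There's no hard stop in the force yet, so I'll push on gently.

Request:
{"method": "servo_tool", "body": {"plan": [{"xyz":[0.2,0,0],"twist":[0,0,0],"jaw":1},{"xyz":[0.4,0,0],"twist":[0,0,0],"jaw":1},{"xyz":[0.6,0,0],"twist":[0,0,0],"jaw":1},{"xyz":[0.6,0,0],"twist":[0,0,0],"jaw":1}]}}

```text
time_s: 3.83
tool_pos: [0.4809, -0.2554, 0.2716]
tool_rot: [-179.9, 0.6, 81.5]
force: [-3.4, -14.0, -2.5]
grip_width: 0.0006
grasp_force: 7.4
```

Request:
{"method": "servo_tool", "body": {"plan": [{"xyz":[0.3,0,0],"twist":[0,0,0],"jaw":1},{"xyz":[0.5,0,0],"twist":[0,0,0],"jaw":1},{"xyz":[0.5,0,0],"twist":[0,0,0],"jaw":1}]}}

```text
time_s: 4.08
tool_pos: [0.4807, -0.2543, 0.2717]
tool_rot: [180.0, 0.9, 81.4]
force: [-2.8, -24.4, -6.6]
grip_width: 0.0004
grasp_force: 12.0
```

The force has reached 24 N with no further travel, so this is the hard stop. Next: back off, lift and check.

Request:
{"method": "servo_tool", "body": {"plan": [{"xyz":[-1,0,0],"twist":[0,0,0],"jaw":1},{"xyz":[-3,0,0],"twist":[0,0,0],"jaw":1},{"xyz":[-6,0,0],"twist":[0,0,0],"jaw":1},{"xyz":[-9,0,0],"twist":[0,0,0],"jaw":1},{"xyz":[-9,0,-3.5],"twist":[0,0,0],"jaw":1},{"xyz":[-9,0,-7],"twist":[0,0,0],"jaw":1},{"xyz":[-9,0,-10],"twist":[0,0,0],"jaw":1},{"xyz":[-9,0,-10],"twist":[0,0,0],"jaw":1},{"xyz":[-9,0,-10],"twist":[0,0,0],"jaw":1}]}}

```text
time_s: 4.83
tool_pos: [0.4718, -0.3336, 0.3738]
tool_rot: [179.8, 0.1, 81.8]
force: [0.2, -0.3, -0.6]
grip_width: 0.0004
grasp_force: 0.0
```

```bash
python3 - <<'E'
from h import *
w=shot('wrist','w4')['img'];s=shot('scene','s4')['img'];o=env.get_obs(); print(o['time_s'],o['tool_pos'],o['force'])
r=lambda i:cv2.resize(i,(400,400),interpolation=cv2.INTER_CUBIC)[:,:,::-1]
cv2.imwrite('pics/c4.png',np.hstack([r(w[50:200,240:440]),r(s[130:270,165:340])]))
E
```

```text
4.9333 [ 0.47075099 -0.33340988  0.37081681] [ 0.74058305 -0.23405488  0.1441048 ]
```

View pics/c4.png

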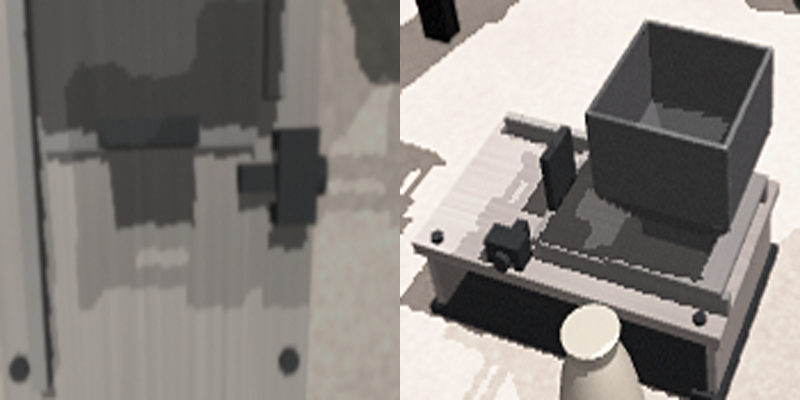

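The gate's outer end is at crop row ~150. The catch nose, at crop (238–275, 180), has sprung in behind it past the gate's side edge at x≈255, so the gate is shut and latched.

```bash
python3 -c "
from cell import env
print(env.sign_off())"
```

```text
the job is handed in; nothing more can be done
None
```

The square hopper's gate is pushed fully shut against its stop, and the last camera check shows its catch sprung in behind it; the round hopper was not touched, and the job is handed in at about 5 s of the 32 s allowed.

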